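# Set out the dye cups and the sample board

### The job

Get the counter ready for a leather-dyeing demonstration: take every white dye cup off the two stacks in the grey caddy (each is locked into the one below until it is eased up a little and twisted about a fifth of a turn, either way) and stand them all upright, un-nested, on the plywood serving board. Lean the wooden sample board centred and straight on the dark sloping rest, swatches outward, its lower edge home behind the lip. Do not disturb the tin and the thread spool.

Things in the scene. Friction and masses are not known exactly. Their poses are not given: they have to be found in the camera images.
- cup_near_low_c (a point): lower cup at the caddy's -x socket: white plastic dye cup, 80 mm tall, about 70 g: open cylindrical collar 65 mm across, 45 mm high, above a foot 48 mm across, 35 mm high. Point: on its axis, 40 mm over its underside; z up, x through its two studs and two tabs. Always there.
- cup_near_top_c (a point): upper cup at the caddy's -x socket: white plastic dye cup, 80 mm tall, about 70 g: open cylindrical collar 65 mm across, 45 mm high, above a foot 48 mm across, 35 mm high. Point: on its axis, 40 mm over its underside; z up, x through its two studs and two tabs. May be absent (None).
- cup_far_low_c (a point): lower cup at the caddy's +x socket: white plastic dye cup, 80 mm tall, about 70 g: open cylindrical collar 65 mm across, 45 mm high, above a foot 48 mm across, 35 mm high. Point: on its axis, 40 mm over its underside; z up, x through its two studs and two tabs. Always there.
- cup_far_top_c (a point): upper cup at the caddy's +x socket: white plastic dye cup, 80 mm tall, about 70 g: open cylindrical collar 65 mm across, 45 mm high, above a foot 48 mm across, 35 mm high. Point: on its axis, 40 mm over its underside; z up, x through its two studs and two tabs. May be absent (None).
- cup_near_low: the same cup; origin under its centre. How cups nest: the foot sits inside the collar (or caddy socket) below and the collar's underside rests on that rim, so the upper 45 mm stand clear above that rim
- cup_near_top: the same cup; origin under its centre. How cups lock: studs on the foot at +x and -x lie under tabs inside the rim below, at that one's +x and -x. It rises 6 mm, then is held; it cannot be pulled straight out. At the start its x axis is within 0.15 rad of that of the part below
- cup_far_low: the same cup; origin under its centre. How to free a cup: turned about z, either way, to between 45 and 135 degrees from the cup or socket below, it lifts out freely and is clear after 35 mm; there is no stop to the turn
- cup_far_top: the same cup; origin under its centre. Eased up 2 to 4 mm while it is turned, it does not drag the cup below round with it
- socket_near (a point): centre of the rim of the grey caddy's -x socket, 45 mm above the counter; axes of the caddy. The caddy is fixed: a plate 240 (x) x 100 (y) x 5 mm with two sockets like cup collars, 65 mm across, 140 mm apart along its x, tabs at +x and -x of each
- socket_far (a point): the same for the caddy's +x socket
- tray_top (a point): centre of the top face of the plywood serving board, a fixed plain slab 230 (x) x 190 (y) x 12 mm on the counter; axes along its edges, z up
- rest_seat (a point): where the sample board's centre lies when rightly leaned on the fixed dark wooden rest, 63 mm over the counter. x level, from lip to high back, y across, z up. The slope rises to +x at 40 degrees (0.698 rad), 100 mm wide; the lip (18 mm over the 8 mm foot plate) stops the board's lower edge. Foot plate 130 x 100 mm, its centre 9 mm to -x of this point
- sample_c (a point): sample board: light wood slab 150 (x) x 64 (y) x 18 (z) mm, about 140 g, with three brown leather swatches flush in its top (+z) face; the two ends are alike, so either may be the lower. Point: its centre. Starts flat on the counter, swatches up, long axis roughly away from the robot
- sample: the same sample board; origin at the centre of its underside, same axes
- wax_tin: bystander: round tin 62 mm across, 25 mm tall, on the counter left of the rest; origin under its centre
- spool: bystander: wooden thread spool 40 mm across, 60 mm tall, standing right of the rest; origin under its centre
Things that resemble listed ones, but are neither listed nor needed, are in the scene too. There is more than one size of the part that bears rest_seat; the job needs the larger.

How it is judged (in metres and radians):
At the end, for the whole second after the job is handed in: Each cup present stands upright (0.1 rad), at rest, foot on the plywood board (axis within 90 mm of its middle in x, 70 in y), un-nested. The sample board rests on the slope, swatches up, 0.58-0.82 rad from level, centre within 15 mm in x, 22 in y, 12 in z of its seat, straight within 0.15 rad (x of cup_near_low_c in the frame of tray_top between -0.09 and 0.09 m and y of cup_near_low_c in the frame of tray_top between -0.07 and 0.07 m and z of cup_near_low_c in the frame of tray_top between 0.034 and 0.046 m and angle between each of cup_near_low_c, cup_near_top_c, cup_far_low_c, cup_far_top_c's own z axis and vertical below 0.1 rad and linear speed of each of cup_near_low, cup_near_top, cup_far_low, cup_far_top, sample below 0.02 m/s and x of cup_near_top_c in the frame of tray_top between -0.09 and 0.09 m and y of cup_near_top_c in the frame of tray_top between -0.07 and 0.07 m and z of cup_near_top_c in the frame of tray_top between 0.034 and 0.046 m and x of cup_far_low_c in the frame of tray_top between -0.09 and 0.09 m and y of cup_far_low_c in the frame of tray_top between -0.07 and 0.07 m and z of cup_far_low_c in the frame of tray_top between 0.034 and 0.046 m and x of cup_far_top_c in the frame of tray_top between -0.09 and 0.09 m and y of cup_far_top_c in the frame of tray_top between -0.07 and 0.07 m and z of cup_far_top_c in the frame of tray_top between 0.034 and 0.046 m and x of sample_c in the frame of rest_seat between -0.015 and 0.015 m and y of sample_c in the frame of rest_seat between -0.022 and 0.022 m and z of sample_c in the frame of rest_seat between -0.012 and 0.012 m and angle between sample_c's own z axis and vertical between 0.58 and 0.82 rad and angle between the y axis of sample_c and the y axis of rest_seat, either way round below 0.15 rad); the robot touches nothing.
It fails at once if the tin is pushed more than 30 mm from its place (distance of wax_tin from where it was at the start of the episode above 0.03 m).
It fails at once if the spool is pushed more than 30 mm from its place (distance of spool from where it was at the start of the episode above 0.03 m).
Of cup_near_top, cup_far_top only 1 to 2 are there at a start; the rules pass over those that are not, and their reading is None.
At some moment in a run one of sample may be knocked a few centimetres aside while the robot is not near it.
It also fails if it takes over 210 s, if anything falls off the work surface, if the arm or the gripper's body presses on something with over 40 N, if the wrist force passes 120 N, or if a joint passes its speed limit or range.

### The arm

A 6-joint arm with a two-finger parallel gripper is mounted at the origin on a cart in front of the work surface, level with it; the furniture and walls round the work are solid. World frame = base frame: x ahead of the robot, y to its left, z up, the work surface at z = 0. Lengths are in m, angles in degrees, forces in N, time in s.
With the tool pointing down it reaches from about 0.4 to 0.825 m from the base axis. Payload 7 kg.
Tool frame: the origin (TCP) lies between the finger pads; the fingertips stand 25 mm ahead of it and the grasp point (between the pads) lies 6 mm ahead of it; z points along the fingers, y is the line along which they close (so a half turn about z gives the same grasp; the last joint's range is limited). The gripper opens to 88 mm and grips with 3 to 60 N. Pads are 19 mm wide; open, the fingers measure 130 mm over their backs; the gripper's body (78 mm by 193 mm) begins 47 mm behind the grasp point.
Start: joints at [86.408, 20.546, 0.682, 0, -70.136, -16.507], TCP at [0.232, 0.634, 0.225] pointing down, gripper open.
Joint ranges: [-176.03, 176.03], [-82.01, 121.73], [-58.28, 71.71], [-173.87, 95.51], [-174.79, -0.11], [-173.66, 173.66]. Speed limits (degrees/s): [136.94, 136.94, 172.46, 180, 180, 180].

### API

Orientations are given as [roll, pitch, yaw] about the fixed x, y, z axes, in that order (R = Rz(yaw) Ry(pitch) Rx(roll)).
In Python, from plant import r gives the robot as it stands.
- The arm moves only by the shell command python3 -m crank 'ROWS' [FORCE]. ROWS is JSON, a list of rows, each a list of 3 entries, a list of its own where there are three numbers: the turn, a rotation vector about the tool's x, y, z in degrees, then the shift along the tool's x, y, z in cm, then the closure, from -1 (fully open) to 1 (shut). In form: [[[wx, wy, wz], [dx, dy, dz], fingers], ...]. A call has 1 to 8 rows; each row shifts and turns the commanded pose from where the row before left it, along the tool's axes as they then stand; what a row does not reach is not made up. A row lasts 1/10 s, in which the tool goes at most 50 mm and 8.59 degrees, less where a joint would pass 70% of its speed; a pose out of reach is approached as far as the arm can. A call with a gripper value outside its range is refused whole. The fingers move at their own pace and stop on an object; FORCE is the grip in N (left out, the last holds). Time passes only in rows, so rows that do not move let the fingers close. It gives the time, the measured TCP pose, the force, the opening and the grip force at its end, in the units of the state.
- r.get_state(): the state, without advancing time (a new reading comes with each control period).
- r.capture(name): name is "scene" or "top"; returns a dict with "color" (400x640x3 uint8, red, green, blue), "range_z" (400x640 float32, m along the optical axis (not along the pixel's ray), 0 where there is no reading), "intrinsics" (3x3 intrinsics, pixels), "k1" (the pictures are not rectified: a ray, as slopes to the right and down, at radius r is drawn at 1 + k1 r^2 times it, then the intrinsics apply), "world_from_camera" (4x4, takes a point from camera to world coordinates). Camera axes: x right, y down, z forward; pixel columns grow to the right and rows downward; lengths in m; the calibration is good to about 2 mm. A picture is of the moment at which its call begins.
- r.close_job(): hands the job in; it is judged then, once.
The state is a dict: "time_s": time; "joints": joint angles; "qd": joint speeds; "joint_torque": joint torques, N m; "tcp_pos": TCP position; "eef_rot": TCP orientation; "contact_force": force on the tool from outside, world axes, zero at the start; "moment": the same for the moment, N m; "gripper_width": finger opening in m; "gripper_force": force on a finger pad.
Only numpy, scipy, OpenCV 4.12 (cv2) and the standard library are available. Lean on these libraries where they do the work, as an engineer would, in place of code of your own. Each camera call takes 0.05 s, during which the arm holds its last target. There are 200 camera calls.

## Working session

There is one attempt and no reset: what is moved stays moved. The work goes in short steps, Python scripts to look and compute and a shell command to move; the robot and the scene stay as the last step left them, time stands still between calls to the robot, and variables do not carry over. Pictures are saved under pics/ and viewed, at most 14 in all, crops included, and the job is handed in when it is done.

```bash
ls; mkdir -p pics
cat > h.py <<'E'
import numpy as np, cv2
from plant import r
def snap(n,tag):
    c=r.capture(n); cv2.imwrite(f'pics/{tag}.png',c['color'][:,:,::-1]); np.savez(f'pics/{tag}.npz',**c); return c
def load(tag): return dict(np.load(f'pics/{tag}.npz'))
def cloud(c):
    K=c['intrinsics'];h,w=c['range_z'].shape
    u,v=np.meshgrid(np.arange(w),np.arange(h))
    p=cv2.undistortPoints(np.stack([u,v],-1).reshape(-1,1,2).astype(float),K,np.array([float(c['k1']),0,0,0])).reshape(h,w,2)
    z=c['range_z'].astype(float); P=np.dstack([p[...,0]*z,p[...,1]*z,z]); T=c['world_from_camera']
    W=P@T[:3,:3].T+T[:3,3]; W[z==0]=np.nan; return W
E
python3 - <<'E'
from h import *
for n in('scene','top'):
    c=snap(n,n+'0'); print(n,c['k1'],c['world_from_camera'].round(3).tolist())
print(r.get_state())
E
```

```text
pics
scene 0.013243575211397988 [[0.638, -0.445, 0.628, -0.172], [-0.77, -0.364, 0.524, -0.609], [-0.004, -0.818, -0.575, 0.756], [0.0, 0.0, 0.0, 1.0]]
top -0.002843856439211226 [[0.026, -0.989, 0.144, 0.364], [-1.0, -0.028, -0.011, -0.011], [0.015, -0.144, -0.99, 1.441], [0.0, 0.0, 0.0, 1.0]]
{'time_s': 0.1, 'joints': array([ 8.64067277e+01,  2.05856677e+01,  6.39328052e-01, -1.85882510e-02,
       -7.01332343e+01, -1.65082946e+01]), 'qd': array([ 0.02270629, -0.14052135,  0.11035108, -0.03679102,  0.05587032,
       -0.05114427]), 'joint_torque': array([-2.35283667e-03, -5.84165418e+01,  2.93753135e+01,  7.01557294e+00,
        1.01927260e-02, -4.51185815e-05]), 'tcp_pos': array([0.23184233, 0.63348301, 0.22383477]), 'eef_rot': array([ 1.79918740e+02, -5.85862969e-03, -2.01078918e+01]), 'contact_force': array([ 0.29537561,  0.13949752, -0.41012062]), 'moment': array([ 0.02935458, -0.04999104, -0.02441093]), 'gripper_force': 0.0, 'gripper_width': 0.08746334433606465}
```

View pics/scene0.png

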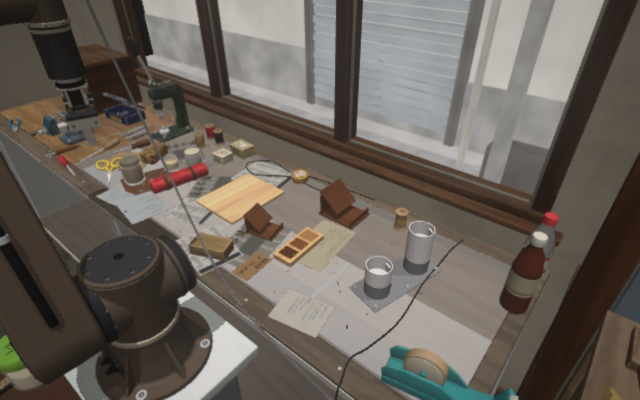

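View pics/top0.png

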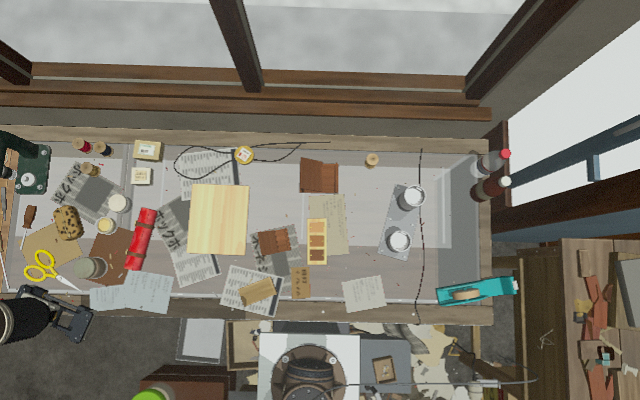

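The top view is up = +x, left = +y. It shows the tray at about (218,220), the large rest at (320,176), the small decoy rest at (273,240), the sample at (317,241), the caddy at (402,220) and the spool at (372,159). The far socket seems to hold two cups and the near one a single cup.

Run:
```python
from h import *
c=load('top0');W=cloud(c)
im=c['color'][135:295,180:440,::-1]; cv2.imwrite('pics/crop0.png',cv2.resize(im,None,fx=3,fy=3,interpolation=cv2.INTER_CUBIC))
for n,(u,v) in dict(tray=(218,220),rest=(320,165),restlow=(318,187),samp=(317,241),tin=(243,155),spool=(372,157),far=(412,195),near=(398,241),cad=(388,220)).items():
    print(n,W[v,u].round(3))
# heights on cups from both cams
for t in('top0','scene0'):
    W=cloud(load(t)); 
    for nm,(x0,x1,y0,y1) in dict(near=(.4,.53,-.45,-.2),far=(.53,.7,-.45,-.2)).items():
        m=(W[...,0]>x0)&(W[...,0]<x1)&(W[...,1]>y0)&(W[...,1]<y1)&(W[...,2]>.055)
        P=W[m]; zt=np.percentile(P[:,2],98); 
        Q=P[P[:,2]>zt-.006]
        ct,rad=cv2.minEnclosingCircle(Q[:,:2].astype(np.float32)); print(t,nm,len(P),zt.round(3),np.round(ct,4),rad)
# tray & sample rects from top
W=cloud(load('top0'))
import scipy.ndimage as nd
def rect(lo,hi,box):
    m=(W[...,2]>lo)&(W[...,2]<hi); mm=np.zeros_like(m); mm[box[1]:box[3],box[0]:box[2]]=m[box[1]:box[3],box[0]:box[2]]
    l,n=nd.label(mm); k=np.argmax(nd.sum(mm,l,range(1,n+1)))+1
    P=W[l==k]; print(len(P),np.median(P[:,2]),cv2.minAreaRect(P[:,:2].astype(np.float32)))
rect(.006,.02,(180,175,258,265)); rect(.009,.03,(298,210,334,275)); rect(.006,.2,(292,150,345,200)); rect(.012,.2,(292,150,345,200));rect(.012,.2,(360,148,384,170));rect(.012,.2,(230,142,258,168))
```

```text
tray [0.502 0.31  0.011]
rest [ 0.688 -0.017  0.039]
restlow [ 0.614 -0.013  0.043]
samp [ 0.442 -0.014  0.014]
tin [0.718 0.238 0.023]
spool [ 0.715 -0.184  0.06 ]
far [ 0.588 -0.306  0.094]
near [ 0.447 -0.271  0.051]
cad [ 0.518 -0.247  0.001]
top0 near 146 0.092 [ 0.4458 -0.2725] 0.0324738472700119
top0 far 481 0.136 [ 0.5809 -0.3069] 0.03296628221869469
scene0 near 586 0.09 [ 0.4471 -0.2712] 0.03513215854763985
scene0 far 963 0.135 [ 0.5827 -0.3065] 0.03465591371059418
3801 0.010927525879049327 ((0.5060589909553528, 0.3107881247997284), (0.19209705293178558, 0.22972923517227173), 88.8936996459961)
923 0.01679508264649443 ((0.4423902630805969, -0.012522198259830475), (0.14885596930980682, 0.06200043112039566), 1.4858158826828003)
952 0.05236512807137006 ((0.6529630422592163, -0.015200190246105194), (0.10173998773097992, 0.1268763542175293), 1.6753950119018555)
695 0.06351407102824758 ((0.6521719694137573, 0.011450860649347305), (0.10150427371263504, 0.07289096713066101), 1.8989808559417725)
140 0.05765684502948021 ((0.7085039615631104, -0.1861581802368164), (0.037631332874298096, 0.037897903472185135), 66.62957000732422)
285 0.023515518359696674 ((0.7200347185134888, 0.23640865087509155), (0.06118771806359291, 0.0643959790468216), 18.290359497070312)
```

View pics/crop0.png

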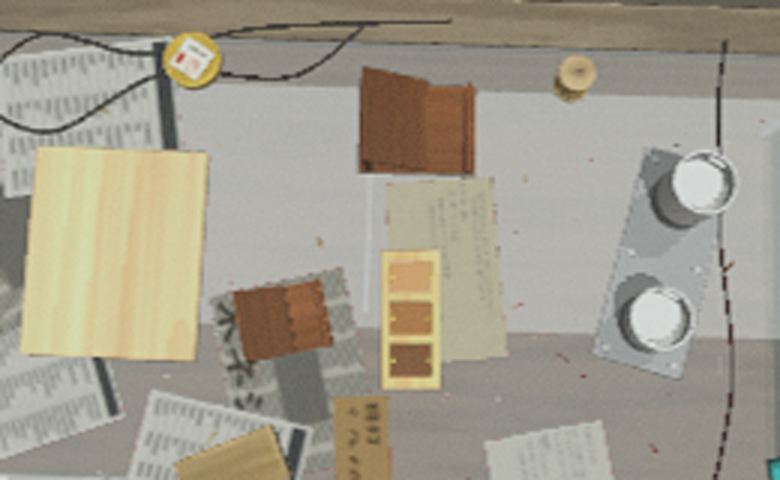

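```bash
cat >> h.py <<'E'
from scipy.spatial.transform import Rotation as Ro
def plan(*pts):
    """shift (cm, tool axes) from the measured pose to successive points, at the present orientation"""
    s=r.get_state(); R=Ro.from_euler('xyz',s['eef_rot'],degrees=True); p=s['tcp_pos']
    print('t',round(s['time_s'],2),'p',p.round(4),'rpy',s['eef_rot'].round(2),'q',s['joints'].round(0),'w',round(s['gripper_width'],4),'F',s['contact_force'].round(1))
    for q in pts:
        q=np.array(q); d=R.inv().apply(q-p)*100; print(' ->',q,d.round(2),'min rows',int(np.ceil(np.linalg.norm(d)/4.8))); p=q
E
python3 -m crank '[[[0,0,0],[3.3,2.6,0],-1],[[0,0,0],[3.4,2.65,0],-1],[[0,0,0],[3.3,2.6,0],-1],[[0,0,0],[3.4,2.65,0],-1],[[0,0,0],[3.3,2.6,0],-1],[[0,0,0],[3.4,2.65,0],-1]]'
python3 -m crank '[[[0,0,0],[3.3,2.6,0],-1],[[0,0,0],[3.4,2.65,0],-1],[[0,0,0],[3.3,2.6,0],-1],[[0,0,0],[3.4,2.65,0],-1],[[0,0,0],[3.3,2.6,0],-1],[[0,0,0],[3.4,2.65,0],-1]]'
python3 -m crank '[[[0,0,8.5],[0,0,0],-1],[[0,0,8.5],[0,0,0],-1],[[0,0,8.5],[0,0,0],-1],[[0,0,8.5],[0,0,0],-1],[[0,0,8.5],[0,0,0],-1],[[0,0,8.5],[0,0,0],-1],[[0,0,8.5],[0,0,0],-1],[[0,0,8.5],[0,0,0],-1]]'
python3 -m crank '[[[0,0,0],[0,0,0],-1]]'
python3 -c "
from h import *
plan((.582,-.307,.225),(.582,-.307,.119))"
```

```text
time_s: 0.7
tcp_pos: [0.367, 0.4152, 0.2244]
eef_rot: [180.0, 0.0, -20.1]
contact_force: [1.3, -0.5, -0.2]
gripper_width: 0.0877
gripper_force: 0.0
time_s: 1.3
tcp_pos: [0.5017, 0.1983, 0.2246]
eef_rot: [180.0, 0.0, -20.1]
contact_force: [0.6, 1.1, -0.2]
gripper_width: 0.0879
gripper_force: 0.0
time_s: 2.1
tcp_pos: [0.501, 0.1997, 0.2243]
eef_rot: [180.0, -0.0, -88.5]
contact_force: [1.0, -0.6, 0.7]
gripper_width: 0.0879
gripper_force: 0.0
time_s: 2.2
tcp_pos: [0.501, 0.1998, 0.2243]
eef_rot: [180.0, -0.0, -88.2]
contact_force: [0.7, -0.3, 0.3]
gripper_width: 0.0875
gripper_force: 0.0
t 2.2 p [0.501  0.1998 0.2243] rpy [ 1.7996e+02 -2.0000e-02 -8.8240e+01] q [ 43.   8. -16.  -0. -66. -41.] w 0.0875 F [ 0.7 -0.3  0.3]
 -> [ 0.582 -0.307  0.225] [50.9  -6.54 -0.06] min rows 11
 -> [ 0.582 -0.307  0.119] [-0.00e+00 -1.00e-02  1.06e+01] min rows 3
```

```bash
python3 -m crank '[[[0,0,0],[4.24,-0.545,0],-1],[[0,0,0],[4.24,-0.545,0],-1],[[0,0,0],[4.24,-0.545,0],-1],[[0,0,0],[4.24,-0.545,0],-1],[[0,0,0],[4.24,-0.545,0],-1],[[0,0,0],[4.24,-0.545,0],-1]]' >/dev/null
python3 -m crank '[[[0,0,0],[4.24,-0.545,0],-1],[[0,0,0],[4.24,-0.545,0],-1],[[0,0,0],[4.24,-0.545,0],-1],[[0,0,0],[4.24,-0.545,0],-1],[[0,0,0],[4.24,-0.545,0],-1],[[0,0,0],[4.24,-0.545,0],-1],[[0,0,0],[0,0,0],-1]]'
python3 -m crank '[[[0,0,0],[0,0,2],-1],[[0,0,0],[0,0,2],-1],[[0,0,0],[0,0,2],-1],[[0,0,0],[0,0,2],-1],[[0,0,0],[0,0,1.5],-1],[[0,0,0],[0,0,1.1],-1],[[0,0,0],[0,0,0],-1]]'
python3 -c "
from h import *
plan((.582,-.307,.119)); snap('scene','g1')"
```

```text
time_s: 3.5
tcp_pos: [0.5832, -0.3108, 0.2232]
eef_rot: [179.9, -0.0, -88.0]
contact_force: [-0.2, 0.7, -0.6]
gripper_width: 0.0876
gripper_force: 0.0
time_s: 4.2
tcp_pos: [0.5825, -0.3059, 0.1168]
eef_rot: [179.8, 0.1, -88.0]
contact_force: [0.5, 0.8, 0.2]
gripper_width: 0.0876
gripper_force: 0.0
t 4.2 p [ 0.5825 -0.3059  0.1168] rpy [ 1.7983e+02  6.0000e-02 -8.7970e+01] q [-11.  24.  -9.  -0. -57.  13.] w 0.0876 F [0.5 0.8 0.2]
 -> [ 0.582 -0.307  0.119] [ 0.11  0.05 -0.22] min rows 1
```

View pics/g1.png

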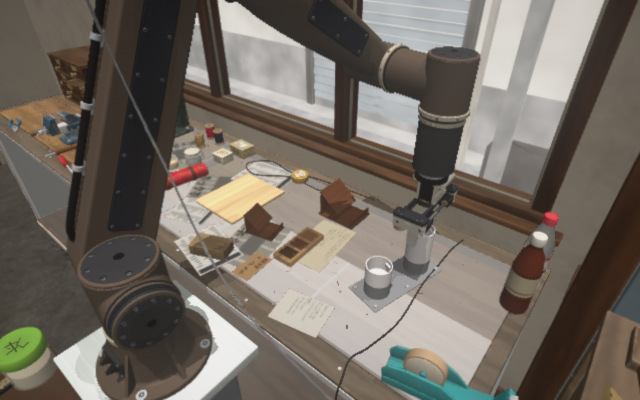

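The gripper straddles the far top cup at about (418,230). Next I close, ease up 3 mm and twist 85°.

```bash
python3 -m crank '[[[0,0,0],[0.1,0,-0.2],-1],[[0,0,0],[0,0,0],0.6],[[0,0,0],[0,0,0],0.6],[[0,0,0],[0,0,0],0.6],[[0,0,0],[0,0,0],0.6],[[0,0,0],[0,0,0],0.6]]' 25
python3 -m crank '[[[0,0,0],[0,0,-0.15],0.6],[[0,0,0],[0,0,-0.2],0.6],[[0,0,0],[0,0,0],0.6]]'
python3 -m crank '[[[0,0,-6],[0,0,0],0.6],[[0,0,-8],[0,0,0],0.6],[[0,0,-8],[0,0,0],0.6],[[0,0,-8],[0,0,0],0.6],[[0,0,-8],[0,0,0],0.6],[[0,0,-8],[0,0,0],0.6]]'
python3 -m crank '[[[0,0,-8],[0,0,0],0.6],[[0,0,-8],[0,0,0],0.6],[[0,0,-8],[0,0,0],0.6],[[0,0,-8],[0,0,0],0.6],[[0,0,-8],[0,0,0],0.6],[[0,0,0],[0,0,0],0.6]]'
```

```text
time_s: 4.85
tcp_pos: [0.5836, -0.3075, 0.1211]
eef_rot: [-180.0, -0.0, -88.1]
contact_force: [-0.7, 0.8, 2.5]
gripper_width: 0.0647
gripper_force: 25.0
time_s: 5.15
tcp_pos: [0.5836, -0.3075, 0.1243]
eef_rot: [-180.0, -0.0, -88.1]
contact_force: [-0.4, 0.5, -0.7]
gripper_width: 0.0649
gripper_force: 25.0
time_s: 5.75
tcp_pos: [0.5835, -0.3074, 0.124]
eef_rot: [180.0, 0.0, -41.8]
contact_force: [0.1, -0.1, -0.7]
gripper_width: 0.0648
gripper_force: 25.0
time_s: 6.35
tcp_pos: [0.5834, -0.3074, 0.124]
eef_rot: [-180.0, 0.0, -2.0]
contact_force: [-0.3, 0.7, -0.3]
gripper_width: 0.0647
gripper_force: 25.0
```

```bash
python3 -m crank '[[[0,0,0],[0,0,-0.5],0.6],[[0,0,0],[0,0,-1],0.6],[[0,0,0],[0,0,-2],0.6],[[0,0,0],[0,0,-3],0.6],[[0,0,0],[0,0,-3],0.6],[[0,0,0],[0,0,-2],0.6],[[0,0,0],[0,0,0],0.6]]'
python3 -c "
from h import *
plan((.572,.265,.235),(.572,.265,.081)); c=snap('scene','g2')
W=cloud(c);m=(W[...,0]>.53)&(W[...,0]<.64)&(abs(W[...,1]+.307)<.05)&(W[...,2]>.02); print(np.histogram(W[m][:,2],np.arange(.02,.26,.01)))
cv2.imwrite('pics/g2c.png',cv2.resize(c['color'][130:320,330:480,::-1],None,fx=3,fy=3))"
```

```text
time_s: 7.05
tcp_pos: [0.5852, -0.3083, 0.2442]
eef_rot: [179.9, -0.4, -2.2]
contact_force: [0.2, 0.1, -0.7]
gripper_width: 0.0651
gripper_force: 25.0
t 7.05 p [ 0.5852 -0.3083  0.2442] rpy [179.87  -0.39  -2.2 ] q [-11.  18.   0.   0. -71.  99.] w 0.0651 F [ 0.2  0.1 -0.7]
 -> [0.572 0.265 0.235] [ -3.53 -57.24   0.77] min rows 12
 -> [0.572 0.265 0.081] [-0.11 -0.03 15.4 ] min rows 4
(array([ 70,  70,  98, 135, 131, 148, 169,  16,   0,   0,   0,   0,   0,
         0,   0,  15,  66,  74,  31,  74, 157, 168, 205]), array([0.02, 0.03, 0.04, 0.05, 0.06, 0.07, 0.08, 0.09, 0.1 , 0.11, 0.12,
       0.13, 0.14, 0.15, 0.16, 0.17, 0.18, 0.19, 0.2 , 0.21, 0.22, 0.23,
       0.24, 0.25]))
```

View pics/g2c.png

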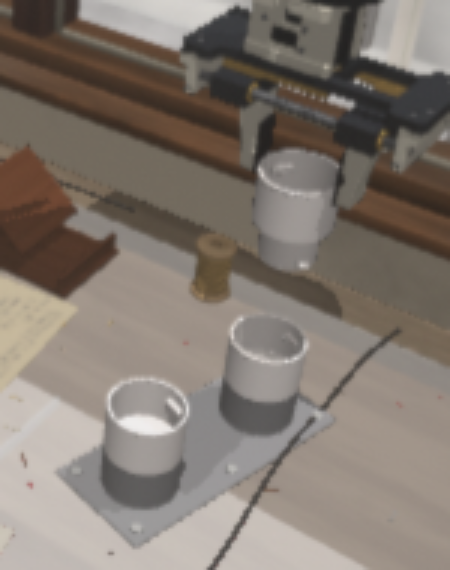

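The first cup is clear and both lower cups remain in the sockets. I'm carrying it to the tray.

```bash
python3 -m crank '[[[0,0,0],[-0.25,-3,0],0.6],[[0,0,0],[-0.25,-4.1,0],0.6],[[0,0,0],[-0.25,-4.1,0],0.6],[[0,0,0],[-0.25,-4.1,0],0.6],[[0,0,0],[-0.25,-4.1,0],0.6],[[0,0,0],[-0.25,-4.1,0],0.6],[[0,0,0],[-0.25,-4.1,0],0.6],[[0,0,0],[-0.25,-4.1,0],0.6]]' >/dev/null
python3 -m crank '[[[0,0,0],[-0.25,-4.1,0],0.6],[[0,0,0],[-0.25,-4.1,0],0.6],[[0,0,0],[-0.25,-4.1,0],0.6],[[0,0,0],[-0.25,-4.1,0],0.6],[[0,0,0],[-0.25,-4.1,0],0.6],[[0,0,0],[-0.25,-4.1,0],0.6],[[0,0,0],[-0.25,-1.1,0],0.6],[[0,0,0],[0,0,0],0.6]]'
python3 -m crank '[[[0,0,0],[0,0,3],0.6],[[0,0,0],[0,0,4],0.6],[[0,0,0],[0,0,4],0.6],[[0,0,0],[0,0,2.5],0.6],[[0,0,0],[0,0,1],0.6],[[0,0,0],[0,0,0.5],0.6],[[0,0,0],[0,0,0],0.6],[[0,0,0],[0,0,0],0.6]]'
python3 -c "
from h import *
plan((.571,.268,.080))"
```

```text
time_s: 8.7
tcp_pos: [0.5662, 0.269, 0.2379]
eef_rot: [179.9, 0.1, -2.0]
contact_force: [-0.2, 0.1, -1.2]
gripper_width: 0.065
gripper_force: 25.0
time_s: 9.5
tcp_pos: [0.5679, 0.2679, 0.0907]
eef_rot: [-179.9, -0.1, -2.1]
contact_force: [0.1, 0.4, -0.6]
gripper_width: 0.0648
gripper_force: 25.0
t 9.5 p [0.5679 0.2679 0.0907] rpy [-1.7992e+02 -1.0000e-01 -2.1100e+00] q [ 43.  23. -15.   0. -52.  45.] w 0.0648 F [ 0.1  0.4 -0.6]
 -> [0.571 0.268 0.08 ] [ 0.31 -0.02  1.07] min rows 1
```

```bash
python3 -m crank '[[[0,0,0],[0,0,0.5],0.6],[[0,0,0],[0,0,0.4],0.6],[[0,0,0],[0,0,0.2],0.6],[[0,0,0],[0,0,0.1],0.6],[[0,0,0],[0,0,0],0.6],[[0,0,0],[0,0,0],0.6]]'
```

```text
time_s: 10.1
tcp_pos: [0.5673, 0.2676, 0.0781]
eef_rot: [-180.0, -0.0, -2.1]
contact_force: [-2.5, -1.7, 5.3]
gripper_width: 0.065
gripper_force: 25.0
```

```bash
python3 -m crank '[[[0,0,0],[0,0,0],0],[[0,0,0],[0,0,0],-1],[[0,0,0],[0,0,0],-1],[[0,0,0],[0,0,0],-1],[[0,0,0],[0,0,0],-1]]'
python3 -m crank '[[[0,0,0],[0,0,-1.5],-1],[[0,0,0],[0,0,-3],-1],[[0,0,0],[0,0,-4],-1],[[0,0,0],[0,0,-4],-1],[[0,0,0],[0,0,-2.5],-1],[[0,0,0],[0,0,0],-1]]'
python3 -c "
from h import *
plan((.4465,-.272,.225),(.4465,-.272,.076)); snap('top','t1')
W=cloud(load('t1'));m=(abs(W[...,0]-.567)<.06)&(abs(W[...,1]-.268)<.06)&(W[...,2]>.084)&(W[...,2]<.1);P=W[m];print(len(P),cv2.minEnclosingCircle(P[:,:2].astype(np.float32)),np.percentile(P[:,2],[5,50,95]))
"
```

```text
time_s: 10.6
tcp_pos: [0.567, 0.2675, 0.077]
eef_rot: [180.0, 0.0, -2.1]
contact_force: [-0.3, 0.6, -0.3]
gripper_width: 0.0867
gripper_force: 0.0
time_s: 11.2
tcp_pos: [0.5689, 0.2686, 0.2319]
eef_rot: [-179.8, -0.3, -2.1]
contact_force: [0.2, 0.7, 0.5]
gripper_width: 0.0877
gripper_force: 0.0
t 11.2 p [0.5689 0.2686 0.2319] rpy [-179.75   -0.35   -2.07] q [ 43.  16.  -5.   0. -69.  45.] w 0.0877 F [0.2 0.7 0.5]
 -> [ 0.4465 -0.272   0.225 ] [-10.28  54.47   0.39] min rows 12
 -> [ 0.4465 -0.272   0.076 ] [-0.09  0.06 14.9 ] min rows 4
43 ((0.5639461874961853, 0.2668754458427429), 0.03292110189795494) [0.08616757 0.09004755 0.09481557]
```

Cup 1 stands at (0.566, 0.267) with its rim at 0.09. Next is the near cup.

```bash
python3 -m crank '[[[0,0,0],[-0.7,3,0],-1],[[0,0,0],[-0.8,4.1,0],-1],[[0,0,0],[-0.8,4.2,0],-1],[[0,0,0],[-0.8,4.2,0],-1],[[0,0,0],[-0.8,4.2,0],-1],[[0,0,0],[-0.8,4.2,0],-1],[[0,0,0],[-0.8,4.2,0],-1],[[0,0,0],[-0.8,4.2,0],-1]]' >/dev/null
python3 -m crank '[[[0,0,0],[-0.8,4.2,0],-1],[[0,0,0],[-0.8,4.2,0],-1],[[0,0,0],[-0.7,4.2,0],-1],[[0,0,0],[-0.7,4.2,0],-1],[[0,0,0],[-0.6,3.5,0],-1],[[0,0,0],[-0.1,2,0],-1],[[0,0,0],[0,0,0],-1],[[0,0,0],[0,0,0],-1]]'
python3 -c "
from h import *
plan((.4465,-.272,.225),(.4465,-.272,.076))"
```

```text
time_s: 12.85
tcp_pos: [0.4463, -0.2745, 0.2259]
eef_rot: [-180.0, 0.1, -2.2]
contact_force: [0.3, 0.5, -0.2]
gripper_width: 0.0877
gripper_force: 0.0
t 12.85 p [ 0.4463 -0.2745  0.2259] rpy [-1.7996e+02  1.2000e-01 -2.1900e+00] q [-10.   6. -18.  -0. -66.  98.] w 0.0877 F [ 0.3  0.5 -0.2]
 -> [ 0.4465 -0.272   0.225 ] [ 0.01 -0.25  0.09] min rows 1
 -> [ 0.4465 -0.272   0.076 ] [3.00e-02 1.00e-02 1.49e+01] min rows 4
```

```bash
python3 -m crank '[[[0,0,0],[0,-0.25,2],-1],[[0,0,0],[0,0,4],-1],[[0,0,0],[0,0,4],-1],[[0,0,0],[0,0,3],-1],[[0,0,0],[0,0,1.5],-1],[[0,0,0],[0,0,0.4],-1],[[0,0,0],[0,0,0],-1]]'
python3 -m crank '[[[0,0,0],[0,0,0],0],[[0,0,0],[0,0,0],0.6],[[0,0,0],[0,0,0],0.6],[[0,0,0],[0,0,0],0.6],[[0,0,0],[0,0,0],0.6]]' 25
python3 -m crank '[[[0,0,0],[0,0,-0.15],0.6],[[0,0,0],[0,0,-0.2],0.6],[[0,0,0],[0,0,0],0.6]]'
python3 -m crank '[[[0,0,6],[0,0,0],0.6],[[0,0,8],[0,0,0],0.6],[[0,0,8],[0,0,0],0.6],[[0,0,8],[0,0,0],0.6],[[0,0,8],[0,0,0],0.6],[[0,0,8],[0,0,0],0.6]]'
python3 -m crank '[[[0,0,8],[0,0,0],0.6],[[0,0,8],[0,0,0],0.6],[[0,0,8],[0,0,0],0.6],[[0,0,8],[0,0,0],0.6],[[0,0,8],[0,0,0],0.6],[[0,0,0],[0,0,0],0.6]]'
python3 -m crank '[[[0,0,0],[0,0,-0.5],0.6],[[0,0,0],[0,0,-1],0.6],[[0,0,0],[0,0,0],0.6]]'
```

```text
time_s: 13.55
tcp_pos: [0.4472, -0.2712, 0.0778]
eef_rot: [-180.0, 0.1, -2.0]
contact_force: [0.8, -0.3, 0.5]
gripper_width: 0.0876
gripper_force: 0.0
time_s: 14.05
tcp_pos: [0.4477, -0.2721, 0.079]
eef_rot: [180.0, -0.1, -2.1]
contact_force: [-1.3, 1.9, 5.9]
gripper_width: 0.0647
gripper_force: 25.0
time_s: 14.35
tcp_pos: [0.4472, -0.272, 0.0818]
eef_rot: [-180.0, -0.0, -2.1]
contact_force: [0.4, -0.6, -0.1]
gripper_width: 0.0643
gripper_force: 25.0
time_s: 14.95
tcp_pos: [0.4471, -0.2719, 0.0815]
eef_rot: [180.0, 0.0, -48.4]
contact_force: [-0.3, -1.0, -1.0]
gripper_width: 0.0648
gripper_force: 25.0
time_s: 15.55
tcp_pos: [0.447, -0.2719, 0.0815]
eef_rot: [180.0, 0.0, -88.2]
contact_force: [-0.4, -0.2, -0.5]
gripper_width: 0.0646
gripper_force: 25.0
time_s: 15.85
tcp_pos: [0.4483, -0.2723, 0.0984]
eef_rot: [-179.9, -0.1, -88.0]
contact_force: [0.2, 0.0, -0.8]
gripper_width: 0.0646
gripper_force: 25.0
```

```bash
python3 -m crank '[[[0,0,0],[0,0,-2],0.6],[[0,0,0],[0,0,-3],0.6],[[0,0,0],[0,0,-4],0.6],[[0,0,0],[0,0,-3],0.6],[[0,0,0],[0,0,-1],0.6],[[0,0,0],[0,0,0],0.6]]'
python3 -c "
from h import *
plan((.506,.355,.225),(.506,.355,.085))"
```

```text
time_s: 16.45
tcp_pos: [0.448, -0.2721, 0.2283]
eef_rot: [-179.8, -0.0, -88.0]
contact_force: [-0.2, -0.2, -0.1]
gripper_width: 0.065
gripper_force: 25.0
t 16.45 p [ 0.448  -0.2721  0.2283] rpy [-1.798e+02 -5.000e-02 -8.805e+01] q [-10.   6. -18.   0. -66.  12.] w 0.065 F [-0.2 -0.2 -0.1]
 -> [0.506 0.355 0.225] [-62.48  -7.93   0.31] min rows 14
 -> [0.506 0.355 0.085] [-1.0e-02  5.0e-02  1.4e+01] min rows 3
```

```bash
python3 -m crank '[[[0,0,0],[-3,-0.4,0],0.6],[[0,0,0],[-4.1,-0.5,0],0.6],[[0,0,0],[-4.1,-0.5,0],0.6],[[0,0,0],[-4.1,-0.5,0],0.6],[[0,0,0],[-4.1,-0.5,0],0.6],[[0,0,0],[-4.1,-0.5,0],0.6],[[0,0,0],[-4.1,-0.5,0],0.6],[[0,0,0],[-4.1,-0.5,0],0.6]]' >/dev/null
python3 -m crank '[[[0,0,0],[-4.1,-0.5,0],0.6],[[0,0,0],[-4.1,-0.5,0],0.6],[[0,0,0],[-4.1,-0.5,0],0.6],[[0,0,0],[-4.1,-0.5,0],0.6],[[0,0,0],[-4.1,-0.5,0],0.6],[[0,0,0],[-4.1,-0.5,0],0.6],[[0,0,0],[-4.1,-0.5,0],0.6],[[0,0,0],[-2,-0.5,0],0.6]]' >/dev/null
python3 -m crank '[[[0,0,0],[0,0,2],0.6],[[0,0,0],[0,0,4],0.6],[[0,0,0],[0,0,4],0.6],[[0,0,0],[0,0,2.5],0.6],[[0,0,0],[0,0,1],0.6],[[0,0,0],[0,0,0],0.6],[[0,0,0],[0,0,0],0.6]]'
python3 -c "
from h import *
plan((.506,.355,.082))"
```

```text
time_s: 18.75
tcp_pos: [0.5059, 0.3547, 0.0923]
eef_rot: [-180.0, 0.0, -88.1]
contact_force: [-0.3, 0.2, -0.8]
gripper_width: 0.0644
gripper_force: 25.0
t 18.75 p [0.5059 0.3547 0.0923] rpy [-1.7996e+02  1.0000e-02 -8.8070e+01] q [ 53.  22. -16.   0. -52. -51.] w 0.0644 F [-0.3  0.2 -0.8]
 -> [0.506 0.355 0.082] [-0.03 -0.01  1.03] min rows 1
```

```bash
python3 -m crank '[[[0,0,0],[0,0,0.5],0.6],[[0,0,0],[0,0,0.4],0.6],[[0,0,0],[0,0,0.2],0.6],[[0,0,0],[0,0,0.1],0.6],[[0,0,0],[0,0,0],0.6],[[0,0,0],[0,0,0],0.6]]'
python3 -m crank '[[[0,0,0],[0,0,0],0],[[0,0,0],[0,0,0],-1],[[0,0,0],[0,0,0],-1],[[0,0,0],[0,0,0],-1],[[0,0,0],[0,0,0],-1]]'
python3 -m crank '[[[0,0,0],[0,0,-1.5],-1],[[0,0,0],[0,0,-3],-1],[[0,0,0],[0,0,-4],-1],[[0,0,0],[0,0,-4],-1],[[0,0,0],[0,0,-2.5],-1],[[0,0,0],[0,0,0],-1]]'
python3 -c "
from h import *
plan((.5825,-.307,.225),(.5825,-.307,.078))"
```

```text
time_s: 19.35
tcp_pos: [0.5056, 0.3547, 0.081]
eef_rot: [-179.9, 0.0, -88.1]
contact_force: [-2.1, -2.4, 7.3]
gripper_width: 0.0644
gripper_force: 25.0
time_s: 19.85
tcp_pos: [0.5055, 0.3543, 0.0795]
eef_rot: [180.0, -0.0, -88.1]
contact_force: [0.6, 0.3, -0.0]
gripper_width: 0.0866
gripper_force: 0.0
time_s: 20.45
tcp_pos: [0.5071, 0.3557, 0.2344]
eef_rot: [-179.7, 0.3, -88.1]
contact_force: [0.2, -0.1, -1.0]
gripper_width: 0.0878
gripper_force: 0.0
t 20.45 p [0.5071 0.3557 0.2344] rpy [-179.68    0.28  -88.08] q [ 53.  15.  -6.   0. -69. -51.] w 0.0878 F [ 0.2 -0.1 -1. ]
 -> [ 0.5825 -0.307   0.225 ] [66.49 -5.31  0.64] min rows 14
 -> [ 0.5825 -0.307   0.078 ] [ 0.07  0.08 14.7 ] min rows 4
```

```bash
python3 -m crank '[[[0,0,0],[3,-0.3,0],-1],[[0,0,0],[4.1,-0.3,0],-1],[[0,0,0],[4.1,-0.3,0],-1],[[0,0,0],[4.1,-0.3,0],-1],[[0,0,0],[4.1,-0.3,0],-1],[[0,0,0],[4.1,-0.3,0],-1],[[0,0,0],[4.1,-0.3,0],-1],[[0,0,0],[4.1,-0.3,0],-1]]' >/dev/null
python3 -m crank '[[[0,0,0],[4.1,-0.3,0],-1],[[0,0,0],[4.1,-0.3,0],-1],[[0,0,0],[4.1,-0.3,0],-1],[[0,0,0],[4.1,-0.3,0],-1],[[0,0,0],[4.1,-0.3,0],-1],[[0,0,0],[4.1,-0.3,0],-1],[[0,0,0],[4.1,-0.3,0],-1],[[0,0,0],[4.1,-0.3,0],-1]]' >/dev/null
python3 -m crank '[[[0,0,0],[2,-0.5,0],-1],[[0,0,0],[0,0,0],-1],[[0,0,0],[0,0,0],-1]]'
python3 -c "
from h import *
plan((.5825,-.307,.225),(.5825,-.307,.078))"
```

```text
time_s: 22.35
tcp_pos: [0.58, -0.3087, 0.2283]
eef_rot: [179.9, 0.0, -88.2]
contact_force: [-0.2, 0.9, -0.4]
gripper_width: 0.0876
gripper_force: 0.0
t 22.35 p [ 0.58   -0.3087  0.2283] rpy [ 1.799e+02  5.000e-02 -8.817e+01] q [-11.  19.  -1.  -0. -70.  13.] w 0.0876 F [-0.2  0.9 -0.4]
 -> [ 0.5825 -0.307   0.225 ] [-0.16 -0.26  0.33] min rows 1
 -> [ 0.5825 -0.307   0.078 ] [ 1.00e-02 -3.00e-02  1.47e+01] min rows 4
```

```bash
python3 -m crank '[[[0,0,0],[-0.15,-0.25,2],-1],[[0,0,0],[0,0,4],-1],[[0,0,0],[0,0,4],-1],[[0,0,0],[0,0,3],-1],[[0,0,0],[0,0,1.5],-1],[[0,0,0],[0,0,0.5],-1],[[0,0,0],[0,0,0],-1]]'
python3 -m crank '[[[0,0,0],[0,0,0],0],[[0,0,0],[0,0,0],0.6],[[0,0,0],[0,0,0],0.6],[[0,0,0],[0,0,0],0.6],[[0,0,0],[0,0,0],0.6]]' 25
python3 -m crank '[[[0,0,0],[0,0,-0.15],0.6],[[0,0,0],[0,0,-0.2],0.6],[[0,0,0],[0,0,0],0.6]]'
python3 -m crank '[[[0,0,-6],[0,0,0],0.6],[[0,0,-8],[0,0,0],0.6],[[0,0,-8],[0,0,0],0.6],[[0,0,-8],[0,0,0],0.6],[[0,0,-8],[0,0,0],0.6],[[0,0,-8],[0,0,0],0.6]]'
python3 -m crank '[[[0,0,-8],[0,0,0],0.6],[[0,0,-8],[0,0,0],0.6],[[0,0,-8],[0,0,0],0.6],[[0,0,-8],[0,0,0],0.6],[[0,0,-8],[0,0,0],0.6],[[0,0,0],[0,0,0],0.6]]'
python3 -m crank '[[[0,0,0],[0,0,-0.5],0.6],[[0,0,0],[0,0,-1],0.6],[[0,0,0],[0,0,0],0.6]]'
```

```text
time_s: 23.05
tcp_pos: [0.5834, -0.3066, 0.0801]
eef_rot: [-180.0, -0.0, -88.0]
contact_force: [-0.6, -0.1, 0.2]
gripper_width: 0.0875
gripper_force: 0.0
time_s: 23.55
tcp_pos: [0.5834, -0.3071, 0.0807]
eef_rot: [-179.9, -0.0, -88.1]
contact_force: [-0.4, 1.7, 5.3]
gripper_width: 0.0646
gripper_force: 25.0
time_s: 23.85
tcp_pos: [0.5829, -0.307, 0.0832]
eef_rot: [180.0, 0.0, -88.1]
contact_force: [-0.6, -0.2, -1.0]
gripper_width: 0.0647
gripper_force: 25.0
time_s: 24.45
tcp_pos: [0.5827, -0.3069, 0.0828]
eef_rot: [180.0, 0.0, -41.8]
contact_force: [0.2, 0.2, -0.9]
gripper_width: 0.0645
gripper_force: 25.0
time_s: 25.05
tcp_pos: [0.5827, -0.3069, 0.0828]
eef_rot: [-180.0, 0.0, -2.0]
contact_force: [0.1, -1.4, 0.2]
gripper_width: 0.0645
gripper_force: 25.0
time_s: 25.35
tcp_pos: [0.5841, -0.3074, 0.1003]
eef_rot: [179.9, -0.2, -2.2]
contact_force: [-0.1, -0.2, -0.0]
gripper_width: 0.0645
gripper_force: 25.0
```

```bash
python3 -m crank '[[[0,0,0],[0,0,-2],0.6],[[0,0,0],[0,0,-3],0.6],[[0,0,0],[0,0,-4],0.6],[[0,0,0],[0,0,-3],0.6],[[0,0,0],[0,0,-1],0.6],[[0,0,0],[0,0,0],0.6]]'
python3 -c "
from h import *
plan((.441,.268,.225),(.441,.268,.0825))"
```

```text
time_s: 25.95
tcp_pos: [0.5837, -0.3071, 0.2303]
eef_rot: [180.0, -0.2, -2.2]
contact_force: [0.1, -0.8, -2.0]
gripper_width: 0.0646
gripper_force: 25.0
t 25.95 p [ 0.5837 -0.3071  0.2303] rpy [179.96  -0.22  -2.15] q [-11.  19.  -1.   0. -70.  99.] w 0.0646 F [ 0.1 -0.8 -2. ]
 -> [0.441 0.268 0.225] [-16.42 -56.94   0.43] min rows 13
 -> [0.441  0.268  0.0825] [-5.000e-02 -1.000e-02  1.425e+01] min rows 3
```

```bash
python3 -m crank '[[[0,0,0],[-0.8,-3,0],0.6],[[0,0,0],[-1.15,-4,0],0.6],[[0,0,0],[-1.15,-4,0],0.6],[[0,0,0],[-1.15,-4,0],0.6],[[0,0,0],[-1.15,-4,0],0.6],[[0,0,0],[-1.15,-4,0],0.6],[[0,0,0],[-1.15,-4,0],0.6],[[0,0,0],[-1.15,-4,0],0.6]]' >/dev/null
python3 -m crank '[[[0,0,0],[-1.15,-4,0],0.6],[[0,0,0],[-1.15,-4,0],0.6],[[0,0,0],[-1.15,-4,0],0.6],[[0,0,0],[-1.15,-4,0],0.6],[[0,0,0],[-1.15,-4,0],0.6],[[0,0,0],[-1.15,-4,0],0.6],[[0,0,0],[-0.67,-1.9,0],0.6],[[0,0,0],[0,0,0],0.6]]' 
python3 -m crank '[[[0,0,0],[0,0,2],0.6],[[0,0,0],[0,0,4],0.6],[[0,0,0],[0,0,4],0.6],[[0,0,0],[0,0,2.5],0.6],[[0,0,0],[0,0,1],0.6],[[0,0,0],[0,0,0],0.6],[[0,0,0],[0,0,0],0.6]]'
python3 -c "
from h import *
plan((.441,.268,.0825))"
```

```text
time_s: 27.55
tcp_pos: [0.4383, 0.2695, 0.2262]
eef_rot: [179.9, 0.1, -2.0]
contact_force: [0.6, -0.1, -1.9]
gripper_width: 0.0643
gripper_force: 25.0
time_s: 28.25
tcp_pos: [0.4403, 0.2679, 0.0939]
eef_rot: [-180.0, -0.0, -2.1]
contact_force: [1.2, -0.3, -0.0]
gripper_width: 0.0647
gripper_force: 25.0
t 28.25 p [0.4403 0.2679 0.0939] rpy [-1.7998e+02 -4.0000e-02 -2.1000e+00] q [ 53.  13. -29.   0. -48.  35.] w 0.0647 F [ 1.2 -0.3 -0. ]
 -> [0.441  0.268  0.0825] [ 0.07 -0.01  1.14] min rows 1
```

```bash
python3 -m crank '[[[0,0,0],[0,0,0.5],0.6],[[0,0,0],[0,0,0.4],0.6],[[0,0,0],[0,0,0.2],0.6],[[0,0,0],[0,0,0.1],0.6],[[0,0,0],[0,0,0],0.6],[[0,0,0],[0,0,0],0.6]]'
python3 -m crank '[[[0,0,0],[0,0,0],0],[[0,0,0],[0,0,0],-1],[[0,0,0],[0,0,0],-1],[[0,0,0],[0,0,0],-1],[[0,0,0],[0,0,0],-1]]'
python3 -m crank '[[[0,0,0],[0,0,-1.5],-1],[[0,0,0],[0,0,-3],-1],[[0,0,0],[0,0,-4],-1],[[0,0,0],[0,0,-4],-1],[[0,0,0],[0,0,-2.5],-1],[[0,0,0],[0,0,0],-1]]'
python3 - <<'E'
from h import *
c=snap('top','t2'); cv2.imwrite('pics/t2c.png',cv2.resize(c['color'][135:295,180:440,::-1],None,fx=3,fy=3))
W=cloud(c)
m=np.zeros(W.shape[:2],bool); m[205:290,285:350]=True
m&=(W[...,2]>.011)&(W[...,2]<.03);P=W[m];print(len(P),cv2.minAreaRect(P[:,:2].astype(np.float32)),np.median(P[:,2]))
# slope plane from both initial views
for t in('top0','scene0'):
    W=cloud(load(t)); m=(W[...,0]>.615)&(W[...,0]<.69)&(W[...,1]>-.05)&(W[...,1]<.045)&(W[...,2]>.03)
    P=W[m]; best=None
    A=np.c_[P[:,:2],np.ones(len(P))]; k=np.ones(len(P),bool)
    for _ in range(15):
        s=np.linalg.lstsq(A[k],P[k,2],rcond=None)[0]; k=abs(A@s-P[:,2])<.006
    print(t,k.sum(),s,np.degrees(np.arctan(np.hypot(*s[:2]))),np.degrees(np.arctan2(s[1],s[0])), 'slope z at (.653,-.006)',s@[.653,-.006,1])
plan()
E
```

```text
time_s: 28.85
tcp_pos: [0.4402, 0.2679, 0.0826]
eef_rot: [-180.0, -0.1, -2.1]
contact_force: [-3.5, -2.0, 11.1]
gripper_width: 0.0642
gripper_force: 25.0
time_s: 29.35
tcp_pos: [0.4397, 0.2677, 0.0811]
eef_rot: [180.0, 0.0, -2.1]
contact_force: [0.1, -0.6, 0.4]
gripper_width: 0.0865
gripper_force: 0.0
time_s: 29.95
tcp_pos: [0.4413, 0.2691, 0.2352]
eef_rot: [-179.7, -0.3, -2.1]
contact_force: [0.6, 0.2, 0.2]
gripper_width: 0.0875
gripper_force: 0.0
906 ((0.4125262200832367, -0.03143617510795593), (0.20688101649284363, 0.20173415541648865), 18.52320671081543) 0.016791777484971626
top0 492 [-0.00839328  0.83236189  0.06059262] 39.774139491759335 90.57773342209758 slope z at (.653,-.006) 0.050117634886336984
scene0 505 [-0.01370828  0.83256889  0.06416213] 39.78353082801491 90.94329209473572 slope z at (.653,-.006) 0.05021520510219757
t 30.0 p [0.4403 0.2684 0.2329] rpy [-1.7982e+02 -1.3000e-01 -2.0900e+00] q [ 53.   5. -19.   0. -66.  35.] w 0.0876 F [ 0.8  0.4 -0.6]
```

View pics/t2c.png

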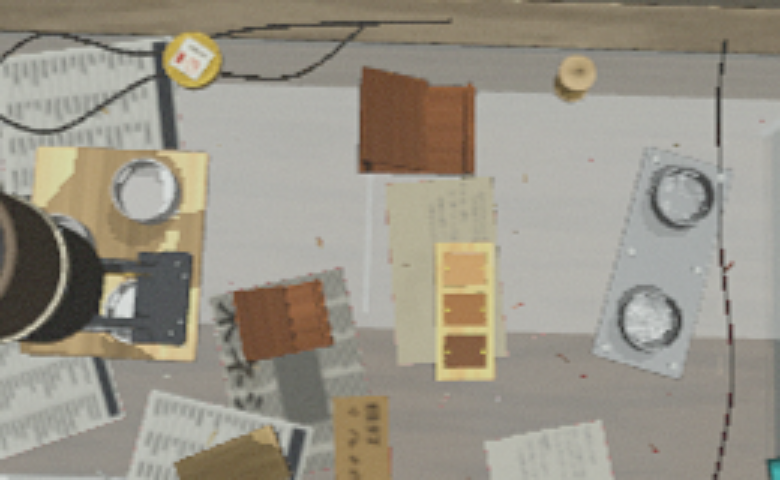

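The three cups stand on the tray. The sample board has been knocked to about (335,239) in the top image, so I'll re-measure it.

Run:
```python
from h import *
c=load('t2');W=cloud(c); h=c['color'].astype(int)
import scipy.ndimage as nd
m=np.zeros(W.shape[:2],bool); m[208:270,318:355]=True
m&=(W[...,2]>.011)&(W[...,2]<.03); l,n=nd.label(m);k=np.argmax(nd.sum(m,l,range(1,n+1)))+1
P=W[l==k];print(len(P),cv2.minAreaRect(P[:,:2].astype(np.float32)),np.median(P[:,2]),P[:,:2].mean(0))
plan((.45,-.075,.225))
```

```text
874 ((0.45335298776626587, -0.07172535359859467), (0.14981183409690857, 0.06348846107721329), 2.720747947692871) 0.01677441156993764 [ 0.45252697 -0.07223111]
t 30.0 p [0.4403 0.2684 0.2329] rpy [-1.7982e+02 -1.3000e-01 -2.0900e+00] q [ 53.   5. -19.   0. -66.  35.] w 0.0876 F [ 0.8  0.4 -0.6]
 -> [ 0.45  -0.075  0.225] [ 2.22 34.29  0.69] min rows 8
```

```bash
python3 -m crank '[[[0,0,-4],[0,0,0],-1],[[0,0,0],[0,2.5,0],-1],[[0,0,0],[0,3.9,0],-1],[[0,0,0],[0,3.9,0],-1],[[0,0,0],[0,3.9,0],-1],[[0,0,0],[0,3.9,0],-1],[[0,0,0],[0,3.9,0],-1],[[0,0,0],[0,3.9,0],-1]]' > /dev/null
python3 -m crank '[[[0,0,0],[0,3.9,0],-1],[[0,0,0],[0,3.2,0],-1],[[0,0,0],[0,1,0],-1],[[0,0,0],[0,0,0],-1],[[0,0,0],[0,0,0],-1]]'
python3 -c "
from h import *
plan((.453,-.072,.225),(.453,-.072,.029))"
```

```text
time_s: 31.3
tcp_pos: [0.4506, -0.072, 0.2304]
eef_rot: [180.0, 0.1, 1.9]
contact_force: [-0.4, 0.1, -0.4]
gripper_width: 0.0874
gripper_force: 0.0
t 31.3 p [ 0.4506 -0.072   0.2304] rpy [1.80e+02 8.00e-02 1.86e+00] q [ 16.  -1. -25.  -0. -66.  76.] w 0.0874 F [-0.4  0.1 -0.4]
 -> [ 0.453 -0.072  0.225] [0.24 0.01 0.54] min rows 1
 -> [ 0.453 -0.072  0.029] [ 0.03 -0.   19.6 ] min rows 5
```

```bash
python3 -m crank '[[[0,0,0],[0.2,0,2.5],-1],[[0,0,0],[0,0,4],-1],[[0,0,0],[0,0,4],-1],[[0,0,0],[0,0,4],-1],[[0,0,0],[0,0,2.5],-1],[[0,0,0],[0,0,1.5],-1],[[0,0,0],[0,0,0.5],-1],[[0,0,0],[0,0,0],-1]]'
python3 -m crank '[[[0,0,0],[0,0,0],-1],[[0,0,0],[0,0,0.3],-1],[[0,0,0],[0,0,0],-1]]'
```

```text
time_s: 32.1
tcp_pos: [0.4527, -0.0714, 0.0407]
eef_rot: [180.0, 0.1, 2.0]
contact_force: [0.3, -0.2, -1.1]
gripper_width: 0.0878
gripper_force: 0.0
time_s: 32.4
tcp_pos: [0.4533, -0.0719, 0.0386]
eef_rot: [-180.0, -0.1, 1.9]
contact_force: [0.2, 0.1, -0.4]
gripper_width: 0.0876
gripper_force: 0.0
```

```bash
python3 -m crank '[[[0,0,0],[0,0,0.5],-1],[[0,0,0],[0,0,0.4],-1],[[0,0,0],[0,0,0],-1],[[0,0,0],[0,0,0],0],[[0,0,0],[0,0,0],0.7],[[0,0,0],[0,0,0],0.7],[[0,0,0],[0,0,0],0.7],[[0,0,0],[0,0,0],0.7]]' 25
python3 -m crank '[[[0,0,0],[0,0,-1],0.7],[[0,0,0],[0,0,-3],0.7],[[0,0,0],[0,0,-4],0.7],[[0,0,0],[0,0,-4],0.7],[[0,0,0],[0,0,-4],0.7],[[0,0,0],[0,0,-2],0.7],[[0,0,0],[0,0,0],0.7]]'
```

```text
time_s: 33.2
tcp_pos: [0.453, -0.0721, 0.0292]
eef_rot: [-180.0, -0.0, 1.9]
contact_force: [0.0, -0.4, 0.1]
gripper_width: 0.0534
gripper_force: 0.0
time_s: 33.9
tcp_pos: [0.4548, -0.0719, 0.2134]
eef_rot: [-179.9, -0.4, 1.9]
contact_force: [-0.2, -0.2, 0.2]
gripper_width: 0.0132
gripper_force: 0.0
```

The fingers closed on nothing, so I look again.

```bash
python3 -m crank '[[[0,0,0],[0,0,0],-1],[[0,0,0],[0,0,0],-1],[[0,0,0],[0,0,0],-1]]' >/dev/null
python3 - <<'E'
from h import *
for n in('top','scene'):
    c=snap(n,n+'3')
    if n=='top': cv2.imwrite('pics/t3c.png',cv2.resize(c['color'][135:295,180:440,::-1],None,fx=3,fy=3))
    else: cv2.imwrite('pics/s3c.png',cv2.resize(c['color'][130:330,190:450,::-1],None,fx=3,fy=3))
E
```

```text
(no output)
```

View pics/s3c.png

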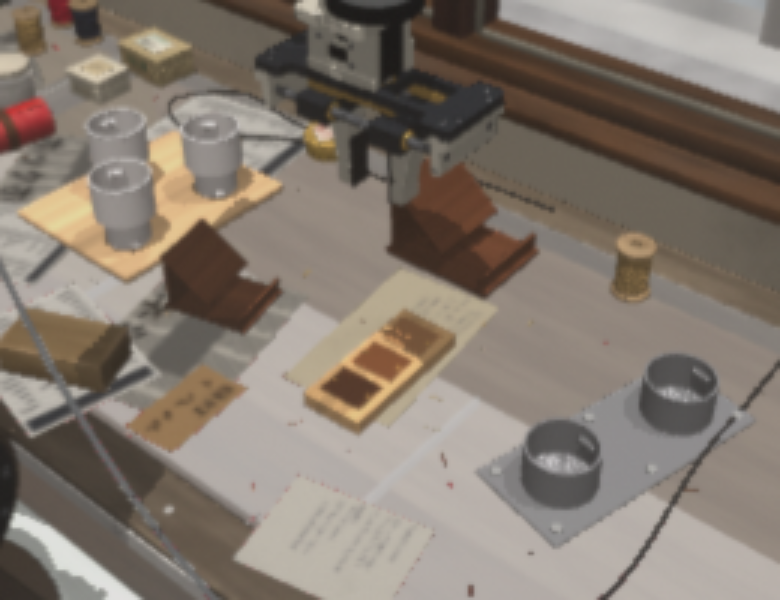

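View pics/t3c.png

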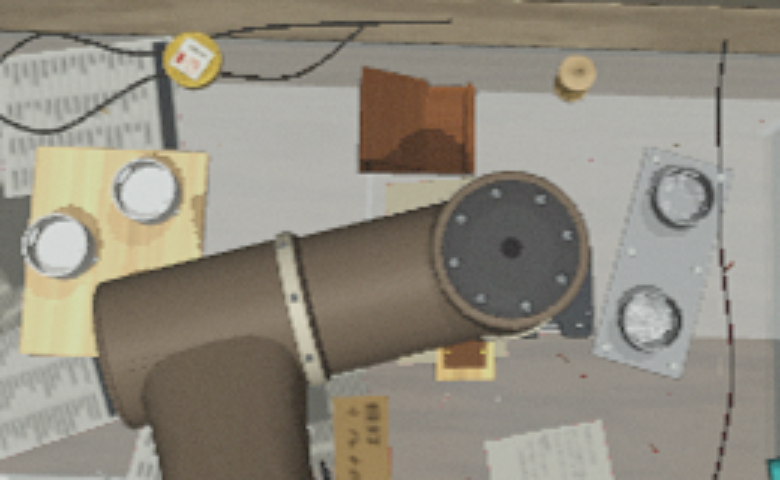

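Run:
```python
from h import *
import scipy.ndimage as nd
c=load('scene3');W=cloud(c)
# crop pixel corners of board: 3x, offset (190,130)
for u,v in((382,354),(310,395),(358,430),(455,340),(405,310)):
    print(W[130+v//3,190+u//3].round(3))
m=(W[...,0]>.3)&(W[...,0]<.6)&(W[...,1]>-.16)&(W[...,1]<.03)&(W[...,2]>.011)&(W[...,2]<.03); l,n=nd.label(m);k=np.argmax(nd.sum(m,l,range(1,n+1)))+1
P=W[l==k];print(len(P),cv2.minAreaRect(P[:,:2].astype(np.float32)),np.median(P[:,2]),P[:,:2].mean(0)); plan()
```

```text
[ 0.461 -0.068  0.019]
[ 0.381 -0.051  0.018]
[ 0.383 -0.106  0.006]
[ 0.526 -0.102  0.013]
[ 0.53  -0.04   0.014]
891 ((0.4544471502304077, -0.07309365272521973), (0.15182596445083618, 0.06769497692584991), 0.35880428552627563) 0.017159340636816345 [ 0.44938585 -0.07529188]
t 34.3 p [ 0.4526 -0.0722  0.2084] rpy [1.7998e+02 1.0000e-01 1.9000e+00] q [ 16.   0. -27.  -0. -63.  76.] w 0.0399 F [ 0.3  0.6 -0.5]
```

```bash
python3 - <<'E'
from h import *
for t in('scene3','g1'):
    W=cloud(load(t))
    if t=='scene3': c0=(.4526,-.0722);z0=.2084
    else: c0=(.5825,-.306); z0=.1168
    m=(abs(W[...,0]-c0[0])<.09)&(abs(W[...,1]-c0[1])<.09)&(W[...,2]>z0-.045)&(W[...,2]<z0+.03)
    P=W[m]-[*c0,z0]
    for a in np.arange(-.045,.03,.006):
        Q=P[(P[:,2]>=a)&(P[:,2]<a+.006)]
        print(t,round(a,3),len(Q), Q.min(0).round(3) if len(Q) else '',Q.max(0).round(3) if len(Q) else '')
E
python3 -m crank '[[[0,0,0],[0,0,0],-1],[[0,0,0],[0,0,0],-1]]'
```

```text
scene3 -0.045 0  
scene3 -0.039 0  
scene3 -0.033 0  
scene3 -0.027 0  
scene3 -0.021 0  
scene3 -0.015 0  
scene3 -0.009 0  
scene3 -0.003 7 [-0.01  -0.032 -0.   ] [0.009 0.02  0.002]
scene3 0.003 39 [-0.012 -0.036  0.003] [0.01  0.031 0.009]
scene3 0.009 43 [-0.014 -0.035  0.009] [0.013 0.032 0.015]
scene3 0.015 42 [-0.013 -0.036  0.015] [0.013 0.031 0.021]
scene3 0.021 41 [-0.012 -0.036  0.021] [0.011 0.033 0.027]
scene3 0.027 21 [-0.015 -0.037  0.027] [0.011 0.034 0.03 ]
g1 -0.045 48 [-0.033 -0.034 -0.045] [ 0.002  0.023 -0.039]
g1 -0.039 44 [-0.033 -0.034 -0.039] [ 0.008  0.025 -0.033]
g1 -0.033 48 [-0.034 -0.033 -0.033] [ 0.012  0.019 -0.027]
g1 -0.027 44 [-0.033 -0.034 -0.027] [ 0.032  0.019 -0.021]
g1 -0.021 40 [-0.032 -0.034 -0.021] [ 0.033 -0.    -0.015]
g1 -0.015 44 [-0.033 -0.034 -0.015] [ 0.031 -0.002 -0.009]
g1 -0.009 34 [-0.032 -0.034 -0.009] [ 0.031 -0.004 -0.004]
g1 -0.003 42 [-0.056 -0.034 -0.003] [ 0.032 -0.008  0.003]
g1 0.003 55 [-0.061 -0.034  0.003] [0.05  0.008 0.009]
g1 0.009 65 [-0.063 -0.033  0.009] [0.061 0.008 0.015]
g1 0.015 63 [-0.061 -0.033  0.015] [0.06  0.009 0.021]
g1 0.021 25 [-0.061 -0.014  0.021] [0.057 0.008 0.027]
g1 0.027 15 [-0.062 -0.013  0.027] [0.061 0.007 0.03 ]
time_s: 34.5
tcp_pos: [0.4529, -0.0721, 0.2088]
eef_rot: [180.0, 0.0, 1.9]
contact_force: [-0.2, 0.3, 0.6]
gripper_width: 0.0559
gripper_force: 0.0
```

In both views the visible fingertips sit level with the TCP, not 25 mm ahead of it, so the fingers closed above the board. I go lower this time, watching the force.

```bash
python3 -m crank '[[[0,0,0],[0,0,2.5],-1],[[0,0,0],[0,0,4],-1],[[0,0,0],[0,0,4],-1],[[0,0,0],[0,0,4],-1],[[0,0,0],[0,0,2.5],-1],[[0,0,0],[0,0,1],-1],[[0,0,0],[0,0,0],-1],[[0,0,0],[0,0,0],-1]]'
```

```text
time_s: 35.3
tcp_pos: [0.4539, -0.0719, 0.0301]
eef_rot: [180.0, -0.1, 1.9]
contact_force: [-0.3, 0.3, 0.8]
gripper_width: 0.088
gripper_force: 0.0
```

```bash
python3 -m crank '[[[0,0,0],[0,0,0.6],-1],[[0,0,0],[0,0,0.5],-1],[[0,0,0],[0,0,0.3],-1],[[0,0,0],[0,0,0],-1],[[0,0,0],[0,0,0],-1]]'
python3 -m crank '[[[0,0,0],[0,0,0.4],-1],[[0,0,0],[0,0,0.2],-1],[[0,0,0],[0,0,0.2],-1],[[0,0,0],[0,0,0],-1],[[0,0,0],[0,0,0],-1]]'
python3 -c "
from h import *
c=snap('scene','g4'); cv2.imwrite('pics/g4c.png',cv2.resize(c['color'][170:290,240:370,::-1],None,fx=4,fy=4))"
```

```text
time_s: 35.8
tcp_pos: [0.453, -0.0721, 0.0152]
eef_rot: [180.0, -0.0, 1.9]
contact_force: [0.2, -0.2, -0.2]
gripper_width: 0.0878
gripper_force: 0.0
time_s: 36.3
tcp_pos: [0.453, -0.0721, 0.0071]
eef_rot: [180.0, 0.0, 1.9]
contact_force: [1.1, 0.5, -0.3]
gripper_width: 0.0876
gripper_force: 0.0
```

View pics/g4c.png

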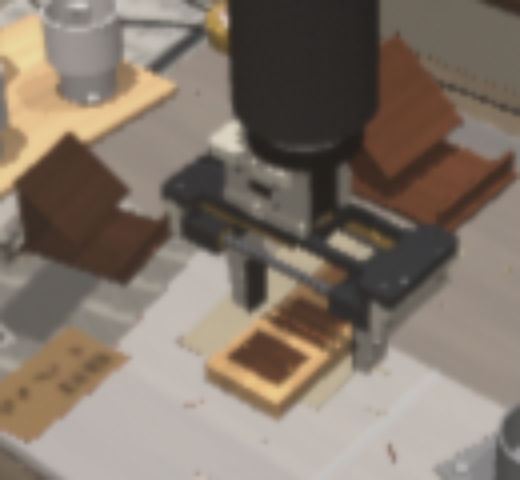

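The fingers now straddle the board at about (250,290) and (370,350), close to the counter. Close, then lift.

```bash
python3 -m crank '[[[0,0,0],[0,0,0],0],[[0,0,0],[0,0,0],0.6],[[0,0,0],[0,0,0],0.6],[[0,0,0],[0,0,0],0.6],[[0,0,0],[0,0,0],0.6],[[0,0,0],[0,0,0],0.6]]' 30
python3 -m crank '[[[0,0,0],[0,0,-0.5],0.6],[[0,0,0],[0,0,-2],0.6],[[0,0,0],[0,0,-4],0.6],[[0,0,0],[0,0,-4],0.6],[[0,0,0],[0,0,-4],0.6],[[0,0,0],[0,0,-4],0.6],[[0,0,0],[0,0,-2],0.6],[[0,0,0],[0,0,0],0.6]]'
```

```text
time_s: 36.95
tcp_pos: [0.453, -0.072, 0.0072]
eef_rot: [-180.0, -0.0, 1.9]
contact_force: [-0.6, 0.2, 0.2]
gripper_width: 0.0635
gripper_force: 30.0
time_s: 37.75
tcp_pos: [0.4545, -0.0719, 0.2157]
eef_rot: [-179.9, -0.4, 1.9]
contact_force: [0.0, 0.7, -1.8]
gripper_width: 0.0639
gripper_force: 30.0
```

```bash
python3 -m crank '[[[0,0,8.3],[0,0,0],0.6],[[0,0,8.3],[0,0,0],0.6],[[0,0,8.3],[0,0,0],0.6],[[0,0,8.3],[0,0,0],0.6],[[0,0,8.3],[0,0,0],0.6],[[0,0,8.3],[0,0,0],0.6]]' >/dev/null
python3 -m crank '[[[0,0,8.3],[0,0,0],0.6],[[0,0,8.3],[0,0,0],0.6],[[0,0,8.3],[0,0,0],0.6],[[0,0,8.3],[0,0,0],0.6],[[0,0,8],[0,0,0],0.6],[[0,0,0],[0,0,0],0.6]]'
python3 -c "
from h import *
plan((.653,-.09,.21))"
```

```text
time_s: 38.95
tcp_pos: [0.4521, -0.0721, 0.211]
eef_rot: [179.9, -0.0, -89.2]
contact_force: [0.3, -0.5, -2.1]
gripper_width: 0.0638
gripper_force: 30.0
t 38.95 p [ 0.4521 -0.0721  0.211 ] rpy [179.87  -0.   -89.24] q [ 16.   0. -27.  -0. -63. -15.] w 0.0638 F [ 0.3 -0.5 -2.1]
 -> [ 0.653 -0.09   0.21 ] [  2.05 -20.07   0.05] min rows 5
```

```bash
python3 -m crank '[[[0,0,0],[0.3,-2.5,0],0.6],[[0,0,0],[0.4,-4,0],0.6],[[0,0,0],[0.4,-4,0],0.6],[[0,0,0],[0.4,-4,0],0.6],[[0,0,0],[0.3,-3.5,0],0.6],[[0,0,0],[0.25,-2,0],0.6],[[0,0,0],[0,0,0],0.6]]'
python3 -m crank '[[[0,-4,0],[0,0,0],0.6],[[0,-8,0],[0,0,0],0.6],[[0,-8,0],[0,0,0],0.6],[[0,-8,0],[0,0,0],0.6],[[0,-8,0],[0,0,0],0.6],[[0,-4,0],[0,0,0],0.6],[[0,0,0],[0,0,0],0.6],[[0,0,0],[0,0,0],0.6]]'
python3 - <<'E'
from h import *
s=r.get_state(); R=Ro.from_euler('xyz',s['eef_rot'],degrees=True).as_matrix(); print(R.round(3))
z=R[:,2]; x=R[:,0]; seat=np.array([.653,-.0055,.063]); T=seat+.0018*z-.001*x - .006*x
print(T); plan(T-.06*z,T)
E
```

```text
time_s: 39.65
tcp_pos: [0.6548, -0.0897, 0.2095]
eef_rot: [179.8, -0.0, -88.9]
contact_force: [-0.8, 0.3, -2.4]
gripper_width: 0.0638
gripper_force: 30.0
time_s: 40.45
tcp_pos: [0.6528, -0.0901, 0.2112]
eef_rot: [180.0, 39.9, -89.1]
contact_force: [0.4, -0.0, -1.7]
gripper_width: 0.0635
gripper_force: 30.0
[[ 0.012 -1.    -0.01 ]
 [-0.767 -0.016  0.642]
 [-0.642  0.    -0.767]]
[0.65289725 0.00102194 0.06611349]
t 40.45 p [ 0.6528 -0.0901  0.2112] rpy [179.98  39.94 -89.1 ] q [-15.  29.  16. -38. -90.  21.] w 0.0635 F [ 0.4 -0.  -1.7]
 -> [ 0.65352365 -0.03748983  0.11211839] [ 2.33 -0.16 10.97] min rows 3
 -> [0.65289725 0.00102194 0.06611349] [0. 0. 6.] min rows 2
```

```bash
python3 -m crank '[[[0,0,0],[0.6,0,2.5],0.6],[[0,0,0],[0.6,-0.1,2.9],0.6],[[0,0,0],[0.6,0,2.9],0.6],[[0,0,0],[0.5,0,2.7],0.6],[[0,0,0],[0,0,2],0.6],[[0,0,0],[0,0,1.5],0.6],[[0,0,0],[0,0,0],0.6],[[0,0,0],[0,0,0],0.6]]'
python3 - <<'E'
from h import *
T=np.array([.6529,.001,.0661]); plan(T)
c=snap('scene','p1'); cv2.imwrite('pics/p1c.png',cv2.resize(c['color'][150:260,290:420,::-1],None,fx=5,fy=5))
E
```

```text
time_s: 41.25
tcp_pos: [0.6534, -0.0135, 0.0873]
eef_rot: [-179.9, 39.9, -88.9]
contact_force: [0.5, -0.9, -1.0]
gripper_width: 0.0637
gripper_force: 30.0
t 41.25 p [ 0.6534 -0.0135  0.0873] rpy [-179.89   39.93  -88.91] q [ -9.  34.   7. -41. -76.  25.] w 0.0637 F [ 0.5 -0.9 -1. ]
 -> [0.6529 0.001  0.0661] [0.25 0.03 2.55] min rows 1
```

View pics/p1c.png

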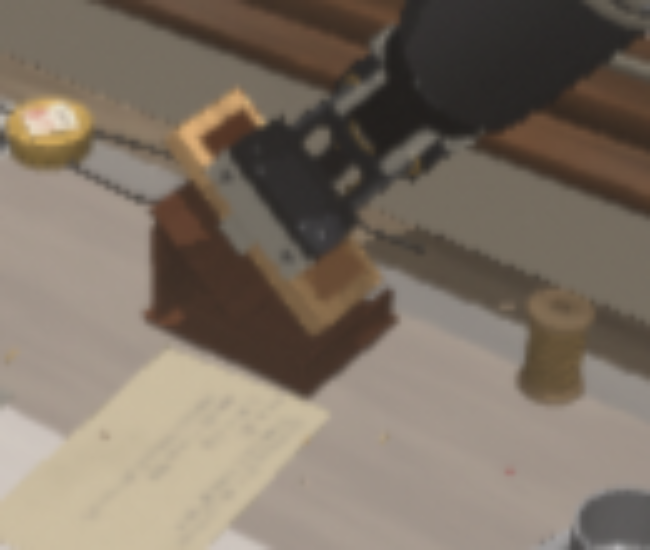

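The board hangs parallel over the rest, with its lower end at about (320,330) near the lip. I ease it in.

```bash
python3 -m crank '[[[0,0,0],[0.1,0,0.8],0.6],[[0,0,0],[0,0,0.7],0.6],[[0,0,0],[0,0,0.4],0.6],[[0,0,0],[0,0,0.2],0.6],[[0,0,0],[0,0,0],0.6],[[0,0,0],[0,0,0],0.6]]'
python3 -m crank '[[[0,0,0],[0,0,0.2],0.6],[[0,0,0],[0,0,0.1],0.6],[[0,0,0],[0,0,0],0.6],[[0,0,0],[0,0,0],0.6]]'
python3 -c "
from h import *
plan((.6529,.001,.0661))"
```

```text
time_s: 41.9
tcp_pos: [0.653, -0.0012, 0.0696]
eef_rot: [-180.0, 40.0, -89.1]
contact_force: [0.1, 0.9, -2.6]
gripper_width: 0.0635
gripper_force: 30.0
time_s: 42.3
tcp_pos: [0.6529, 0.0008, 0.0673]
eef_rot: [180.0, 40.0, -89.1]
contact_force: [0.2, 0.1, -0.9]
gripper_width: 0.0635
gripper_force: 30.0
t 42.3 p [0.6529 0.0008 0.0673] rpy [180.   40.  -89.1] q [ -8.  35.   6. -41. -74.  26.] w 0.0635 F [ 0.2  0.1 -0.9]
 -> [0.6529 0.001  0.0661] [ 0.06 -0.    0.1 ] min rows 1
```

```bash
python3 -m crank '[[[0,0,0],[0,0,0.1],0.6],[[0,0,0],[0,0,0.1],0.6],[[0,0,0],[0,0,0],0.6],[[0,0,0],[0,0,0],0.6]]'
python3 -m crank '[[[0,0,0],[0.2,0,0],0.6],[[0,0,0],[0.2,0,0],0.6],[[0,0,0],[0.1,0,0],0.6],[[0,0,0],[0,0,0],0.6],[[0,0,0],[0,0,0],0.6]]'
```

```text
time_s: 42.7
tcp_pos: [0.653, 0.0014, 0.0665]
eef_rot: [-179.9, 40.0, -89.0]
contact_force: [-2.0, -4.4, 5.5]
gripper_width: 0.064
gripper_force: 30.0
time_s: 43.2
tcp_pos: [0.6539, -0.002, 0.0637]
eef_rot: [-179.8, 40.0, -89.0]
contact_force: [0.3, -2.9, 6.2]
gripper_width: 0.0638
gripper_force: 30.0
```

```bash
python3 -m crank '[[[0,0,0],[0.1,0,0],0.6],[[0,0,0],[0.1,0,0],0.6],[[0,0,0],[0,0,0],0.6],[[0,0,0],[0,0,0],0.6]]'
python3 -m crank '[[[0,0,0],[0,0,0],0.2],[[0,0,0],[0,0,0],0],[[0,0,0],[0,0,0],-1],[[0,0,0],[0,0,0],-1],[[0,0,0],[0,0,0],-1],[[0,0,0],[0,0,0],-1]]'
python3 -m crank '[[[0,0,0],[0,0,-0.5],-1],[[0,0,0],[0,0,-2],-1],[[0,0,0],[0,0,-4],-1],[[0,0,0],[0,0,-4],-1],[[0,0,0],[0,0,-3],-1],[[0,0,0],[0,0,0],-1]]'
```

```text
time_s: 43.6
tcp_pos: [0.6539, -0.0027, 0.0631]
eef_rot: [-179.8, 40.1, -89.0]
contact_force: [0.5, 0.0, 8.8]
gripper_width: 0.0635
gripper_force: 30.0
time_s: 44.2
tcp_pos: [0.6528, -0.0031, 0.0609]
eef_rot: [180.0, 40.0, -89.1]
contact_force: [-0.1, 0.3, 0.3]
gripper_width: 0.0861
gripper_force: 0.0
time_s: 44.8
tcp_pos: [0.6559, -0.0937, 0.1686]
eef_rot: [-179.5, 39.8, -88.9]
contact_force: [1.2, -0.2, 0.8]
gripper_width: 0.0876
gripper_force: 0.0
```

```bash
python3 -m crank '[[[0,0,0],[0,0,-3],-1],[[0,0,0],[0,3,-2],-1],[[0,0,0],[0,4,0],-1],[[0,0,0],[0,4,0],-1],[[0,0,0],[0,4,0],-1],[[0,0,0],[0,2,0],-1],[[0,0,0],[0,0,0],-1],[[0,0,0],[0,0,0],-1]]'
python3 - <<'E'
from h import *
for n in('top','scene'):
    c=snap(n,n+'5'); W=cloud(c)
    m=(W[...,0]>.6)&(W[...,0]<.705)&(W[...,1]>-.1)&(W[...,1]<.08)&(W[...,2]>.02)&(W[...,2]<.14)
    p0=np.array([.653,-.0055,.063]); n_=np.array([.0089,-.643,.766]); d=(W-p0)@n_
    m&=(abs(d-.009)<.005); P=W[m]; 
    s=np.linalg.svd(P-P.mean(0),full_matrices=False)[2]
    nn=s[2]*np.sign(s[2][2]); u=np.array([0,.766,.643]); u=u-(u@nn)*nn; u/=np.linalg.norm(u); v=np.cross(u,nn)
    Q=np.c_[P@u,P@v].astype(np.float32); (a,b),sz,ang=cv2.minAreaRect(Q)
    ctr=a*u+b*v+(P.mean(0)@nn)*nn-.009*nn
    print(n,len(P),'tilt',np.degrees(np.arccos(nn[2])),'n',nn.round(3),sz,ang,'centre',ctr.round(4))
    for nm,(x,y) in dict(A=(.567,.267),B=(.505,.355),C=(.44,.268)).items():
        k=(abs(W[...,0]-x)<.045)&(abs(W[...,1]-y)<.042)&(W[...,2]>.084)&(W[...,2]<.1);q=W[k]; print(nm,len(q),cv2.minEnclosingCircle(q[:,:2].astype(np.float32)) if len(q) else '',q[:,2].max() if len(q) else '')
c=load('scene5'); cv2.imwrite('pics/s5c.png',cv2.resize(c['color'][140:300,190:450,::-1],None,fx=3,fy=3))
print(r.get_state()['contact_force'])
E
```

```text
time_s: 45.6
tcp_pos: [0.4849, -0.1248, 0.2032]
eef_rot: [-180.0, 40.0, -89.1]
contact_force: [-0.1, -0.3, 0.6]
gripper_width: 0.0877
gripper_force: 0.0
top 741 tilt 39.59843306383502 n [ 0.004 -0.637  0.771] (0.09747064858675003, 0.15776866674423218) 89.53424072265625 centre [ 0.6508 -0.0065  0.062 ]
A 70 ((0.5647587776184082, 0.2668984830379486), 0.03310183435678482) 0.09913368263250355
B 83 ((0.5044965147972107, 0.35342007875442505), 0.03332936391234398) 0.09658960394275029
C 71 ((0.43805739283561707, 0.2670533061027527), 0.03319663926959038) 0.09784541619368681
scene 205 tilt 39.643978436834274 n [ 0.008 -0.638  0.77 ] (0.09539293497800827, 0.1543280929327011) 89.21333312988281 centre [ 0.6519 -0.0088  0.0602]
A 93 ((0.5665469169616699, 0.26647886633872986), 0.036459434777498245) 0.09242659497561179
B 85 ((0.5056091547012329, 0.3513469398021698), 0.03584640845656395) 0.09529130893444293
C 110 ((0.4389388859272003, 0.2683333158493042), 0.03693385422229767) 0.09290756652177379
[-0.04539314 -0.17715984  0.05093737]
```

View pics/s5c.png

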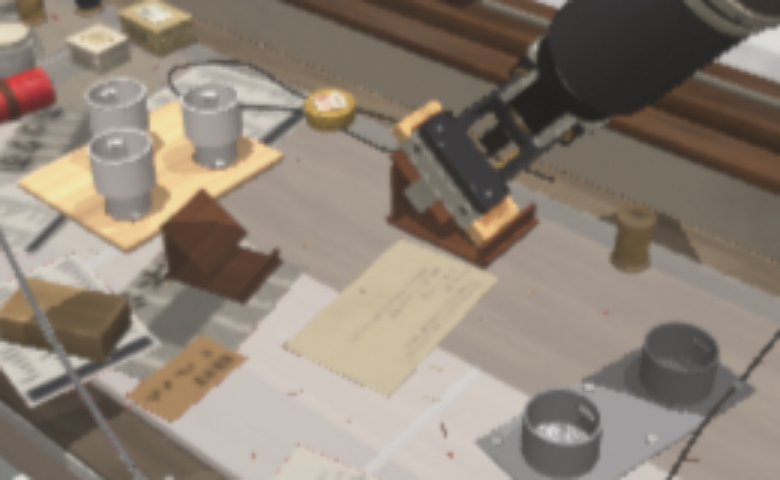

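The board lies flat on the slope behind the lip: 39.6° tilt, straight, and centred within about 3 mm. The three cups stand upright on the tray and the gripper is clear, so I'm handing in.

```bash
python3 -c "
from plant import r
print(r.close_job())"
```

```text
the job is handed in; nothing more can be done
None
```

The job is handed in (no verdict came back): all three cups present stand upright and un-nested on the plywood board, the sample board leans straight on the larger rest behind its lip, and the tin and spool were not touched.

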